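# Raise the diya stand's upper tier by one hole

## Robot

A 6-joint arm with a two-finger parallel gripper is mounted at the origin on the work surface. World frame = base frame: x ahead of the robot, y to its left, z up, the work surface at z = 0. Lengths are in m, angles in degrees, forces in N, time in s.
With the tool pointing down it reaches from about 0.375 to 0.825 m from the base axis. Payload 5.5 kg.
Tool frame: the origin (TCP) lies midway between the tips of the shut fingers; the grasp point (between the pads) lies 19 mm behind it; z points along the fingers, y is the direction in which the jaws open and shut (so a half turn about z gives the same grasp; the last joint's range is limited). The gripper opens to 85 mm and grips with 20 to 120 N. Pads are 22 mm wide; open, the fingers measure 114 mm over their backs; the gripper's body (76 mm by 85 mm) begins 54 mm behind the grasp point. The pads swing forward as they close: fully open they stand 13 mm farther back than shut.
Start: joints at [68.984, 17.962, -2.699, 69.339, 0, 90], TCP at [0.215, 0.56, 0.231] pointing down, gripper open.
Joint ranges: [-152.73, 152.73], [-39.44, 99.34], [-58.76, 71.6], [-118.89, 123.64], [-81.53, 83.1], [-180, 180]. Speed limits (degrees/s): [136.94, 136.94, 172.46, 180, 180, 180].

## Interface

Orientations are given as a 3x3 rotation matrix whose columns are the frame's x, y, z axes.
In Python, from cell import r, eyes gives the robot as it stands. Calls block until the motion is done:
- r.move_pose(position, orientation): joint-space move of the TCP to a pose.
- r.move_straight(position, rotation=None, max_speed=0.15): straight line of the TCP; rotation=None keeps the orientation; max_speed is the mean speed in m/s.
- r.move_joints(angles): joint-space move.
- r.command_gripper(opening, newtons=None): opening from 0.0 (shut) to 1.0 (fully open); newtons is the grip in N (None keeps the last); returns when the fingers have stopped.
- r.dwell(seconds).
- r.inverse_kinematics(position, orientation): joint angles nearest the present ones, or None.
- r.get_obs(): the state.
- eyes.get_image(name): name is "scene" or "top" or "wrist"; returns the picture (384x512x3 uint8, red, green, blue); there is no depth.
- eyes.camera_info(name): a dict with "fx", "fy", "cx", "cy" (pixels), "origin" and "rotation" of the camera in the world. Camera axes: x right, y up, looking along -z (the intrinsics and any distortion apply to the point x, -y, -z); pixel columns grow to the right and rows downward; lengths in m; the calibration is good to about 2 mm. A picture is of the moment at which its call begins: read the wrist's pose just before it. camera_info takes no time and is no camera call; for the wrist camera it gives the pose at the moment of the call.
A pose or a line that the arm cannot do raises r.MotionError and nothing moves.
- r.close_job(): hands the job in, once; it reports no verdict.
The state is a dict: "time": time; "qpos": joint angles; "joint_velocities": joint speeds; "effort": joint torques, N m; "tool_pos": TCP position; "orientation": TCP orientation; "ft_force": force on the tool from outside, world axes, zero at the start; "wrist_torque": the same for the moment, N m; "width": opening from 0.0 (shut) to 1.0 (fully open).
Only numpy, scipy, OpenCV 4.12 (cv2) and the standard library are available. Lean on these libraries where they do the work, as an engineer would, in place of code of your own. Each camera call takes 0.05 s, during which the arm holds its last target.

## Task

Raise the upper tier of the diya stand by one hole: press the orange sprung button on its collar, slide the collar up the sloping tube, and let the button pop out fully in the next hole (not the one after it). Keep the diya standing on the tier, leave the other diyas, the bowl and the jar where they stand, and let go at the end.

Things in the scene. Friction and masses are not known exactly. Their poses are not given: they have to be found in the camera images.
- stand: fixed clear acrylic diya stand, base plate 300 x 130 x 10 mm. Origin: centre of the plate's underside, on the desk; z up; x along the plate, the way the sloping tube rises (away from the robot, give or take the yaw). The square brass tube, 24 mm wide, 300 mm long, rises towards +x at 35 degrees above level.
- button_top (a point): centre of the top face of the orange button on the collar's upper side; moves with it; axes as the stand's. The button is a block 40 mm long along the tube and 30 mm wide, 12 mm proud of the collar, pressed square to the tube (down and to the stand's +x, 35 degrees from vertical).
- ridge_top (a point): middle of the top edge of the black thumb ridge on the collar: a cross wall 40 mm wide, 8 mm thick, 28 mm high (16 mm above the unpressed button). A fingertip can push its flat lower face, 24 mm up the tube from the button's centre, to slide the collar up. Free space from that face down the tube to a low rib (8 mm high): 50 mm. Axes as the stand's.
- tier (a joint): collar and tier along the tube, m: 0 in the lowest hole (start), growing up the tube, stop at 0.095. The next hole, hidden in the collar, is at 0.040 to 0.054 (it varies), so feel for it; the one after is about 36 mm farther. Play in a hole about 1.5 mm. Sliding up takes 8 to 10 N; friction holds the collar where it is left between holes.
- catch (a joint): how far the button is pressed, m: 0 fully out, 0.009 fully in. About 4 N starts it, 8 N holds it in. Its pin locks the collar until pressed over 5 mm, and clears the lowest hole once the collar has moved 12 mm. Between holes the released button stays 4 to 5 mm in, rubbing on the tube; in a hole it springs out to 0.
- tier_floor (a point): centre of the upper tier's floor (moves with it; axes as the stand's): a level clear tray 110 mm (x) by 120 mm, 6 mm thick, with a 6 mm high orange rim. Its underside is 100 mm above the collar's centre and its front edge right above that centre.
- diya_top: terracotta diya (shallow lamp bowl 72 mm across, 26 mm high, about 110 g) standing loose on the upper tier; origin at the centre of its foot
- diya_a: terracotta diya, 72 mm across, 26 mm high, on the desk beside the stand; origin at the centre of its foot
- diya_b: a like diya on the desk beside the stand; origin at the centre of its foot
- bowl: steel bowl, 116 mm across, 45 mm high, on the desk beside the stand; origin at the centre of its underside
- jar: white plastic jar with a twist cap, 68 mm across, 88 mm high, on the desk beside the stand; origin at the centre of its underside
- collar_center (a point): centre of the black collar, 96 mm long along the tube and 36 mm square, that slides on the tube and carries the upper tier; axes as the stand's. The tier overhangs it, so an upright gripper has no room over the button: come in square to the tube, pointing down and to the stand's +x, 35 degrees from vertical.
Things that resemble listed ones, but are neither listed nor needed, are in the scene too. Leave any grey look-alike of the diya_top alone.

How it is judged:
By the outcome, as a careful person would: the job done as asked, in the order asked, and still so for the second after the job is handed in, with the robot touching nothing.
It also fails if it takes over 35 s, if anything falls off the work surface, if the arm or the gripper's body presses on something with over 40 N, if the wrist force passes 120 N, or if a joint passes its speed limit or range.

## Working session

There is one attempt and no reset: what is moved stays moved. The work goes in short steps, each a Python script; the robot and the scene stay as the last script left them, time stands still between calls to the robot, and variables do not carry over. Pictures are saved under pics/ and viewed, and the job is handed in when it is done.

```bash
ls; mkdir -p pics; python3 - <<'E'
from cell import r,eyes
import cv2
for n in("scene","top","wrist"):
    im=eyes.get_image(n); cv2.imwrite(f"pics/{n}0.png",im[:,:,::-1])
    print(n,eyes.camera_info(n))
o=r.get_obs();print(o['time'],o['ft_force'],o['tool_pos'],o['orientation'])
E
```

```text
pics
scene {'fx': 445.08457566137605, 'fy': 445.08457566137605, 'cx': 254.305885836823, 'cy': 191.71508999280073, 'origin': array([ 1.22632843, -0.028821  ,  0.95980491]), 'rotation': array([[ 0.09402877, -0.77890149,  0.6200573 ],
       [ 0.9955366 ,  0.07862426, -0.05220248],
       [-0.00809096,  0.62219828,  0.78281789]])}
top {'fx': 364.8658230166335, 'fy': 364.8658230166335, 'cx': 262.44728412374525, 'cy': 194.1536904077161, 'origin': array([0.45734721, 0.04619891, 0.9141901 ]), 'rotation': array([[ 0.01219666,  0.98760578, -0.15648027],
       [-0.99961017,  0.01597312,  0.02289899],
       [ 0.02511465,  0.15613998,  0.9874156 ]])}
wrist {'fx': 339.27248244889705, 'fy': 339.27248244889705, 'cx': 254.33727710565418, 'cy': 192.61953934661307, 'origin': array([0.13699716, 0.58876538, 0.37367399]), 'rotation': array([[ 3.58934365e-01, -8.83231872e-01, -3.01774058e-01],
       [ 9.33362512e-01,  3.39400677e-01,  1.16797269e-01],
       [-7.36750497e-04, -3.23587147e-01,  9.46198085e-01]])}
0.15 [-0.43225603  0.70055177 -0.76500468] [0.21501527 0.5596984  0.23064309] [[-9.33473684e-01  3.58645603e-01 -4.61559841e-04]
 [ 3.58645900e-01  9.33472924e-01 -1.19080724e-03]
 [ 3.77583447e-06 -1.27712376e-03 -9.99999184e-01]]
```

View pics/scene0.png

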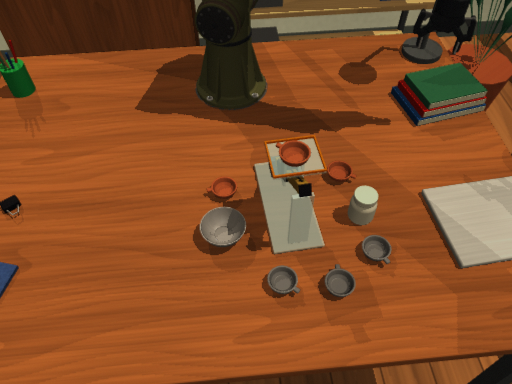

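View pics/top0.png

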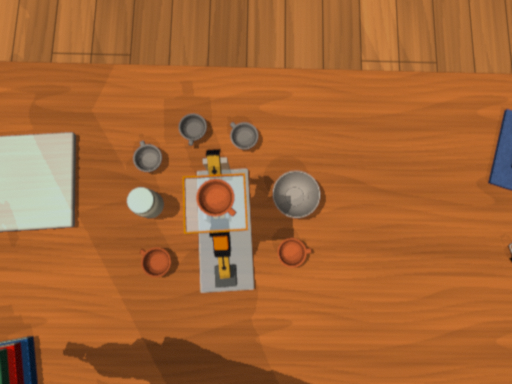

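```bash
python3 - <<'E'
import cv2
im=cv2.imread("pics/top0.png");c=im[60:300,150:400];cv2.imwrite("pics/topc.png",cv2.resize(c,None,fx=2.4,fy=2.4,interpolation=cv2.INTER_CUBIC)[:600,:800])
im=cv2.imread("pics/scene0.png");c=im[100:320,150:420];cv2.imwrite("pics/scenec.png",cv2.resize(c,None,fx=2.7,fy=2.7,interpolation=cv2.INTER_CUBIC))
E
```

```text
(no output)
```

View pics/topc.png

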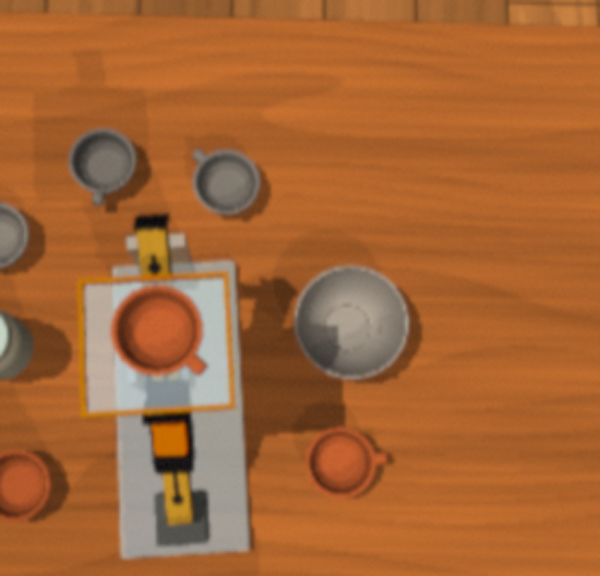

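View pics/scenec.png

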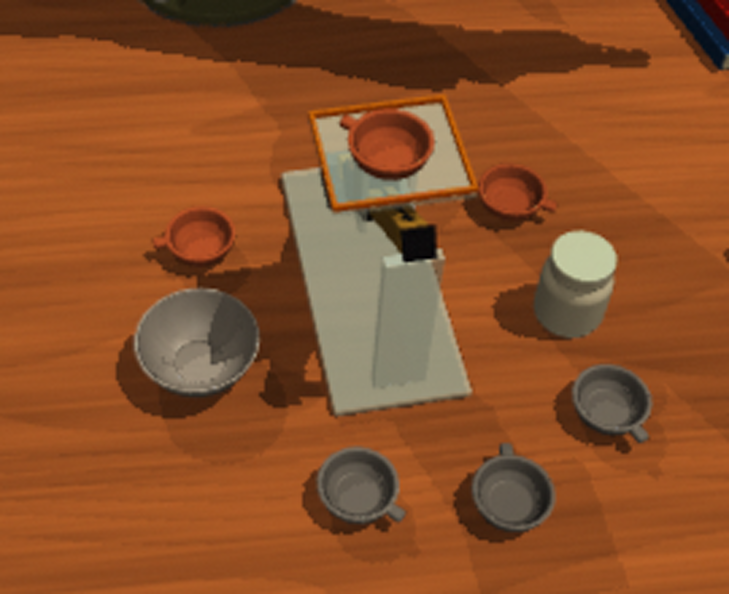

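The candidates for the working collar are the orange button at top(221,243) and the black and brass parts at top(213,155), which are the tube's upper end cap. There are three grey look-alike diyas at top(193,127), (244,136) and (148,157). diya_top is at top(215,197) on the orange-rimmed tier. I choose the orange block at (221,243), with the black ridge just above it at (218,234). Next I measure it.

```bash
cat > h.py <<'E'
import numpy as np
def ray(ci,u,v):
    d=np.array([(u-ci['cx'])/ci['fx'],-(v-ci['cy'])/ci['fy'],-1.]);d=ci['rotation']@d
    return ci['origin'],d/np.linalg.norm(d)
def atz(ci,u,v,z):
    o,d=ray(ci,u,v);return o+d*(z-o[2])/d[2]
def tri(rs):
    A=0;b=0
    for o,d in rs:
        P=np.eye(3)-np.outer(d,d);A=A+P;b=b+P@o
    return np.linalg.solve(A,b)
def proj(ci,p):
    q=ci['rotation'].T@(np.asarray(p)-ci['origin']);return np.array([ci['cx']+ci['fx']*q[0]/-q[2],ci['cy']-ci['fy']*q[1]/-q[2]])
E
python3 - <<'E'
from cell import r,eyes
from h import *
np.set_printoptions(precision=4,suppress=True)
T=eyes.camera_info("top");S=eyes.camera_info("scene")
t=lambda u,v:(150+u/2.4,60+v/2.4); s=lambda u,v:(150+u/2.7,100+v/2.7)
print("plate", [atz(T,*t(*p),.01) for p in [(121,557),(249,550),(235,262),(112,268)]])
print("plate S",[atz(S,*s(*p),.01) for p in [(282,174),(335,413),(469,392)]])
# rim corners : top order NL(near left),NR,FR,FL
tt=[(82,414),(235,408),(231,275),(79,282)]; ss=[(445,97),(309,113),(333,208),(477,189)]
for a,b in zip(tt,ss): print("rim",tri([ray(T,*t(*a)),ray(S,*s(*b))]))
E
```

```text
plate [array([0.3605, 0.1711, 0.01  ]), array([0.3686, 0.0434, 0.01  ]), array([0.6642, 0.0628, 0.01  ]), array([0.6554, 0.1919, 0.01  ])]
plate S [array([0.3747, 0.0443, 0.01  ]), array([0.6702, 0.0648, 0.01  ]), array([0.6603, 0.1901, 0.01  ])]
rim [0.4916 0.1765 0.224 ]
rim [0.498  0.0572 0.2231]
rim [0.6051 0.0637 0.2217]
rim [0.5971 0.1841 0.2219]
```

```bash
cat >> h.py <<'E'
yaw=np.radians(3.8);ex=np.array([np.cos(yaw),np.sin(yaw),0]);ey=np.array([-np.sin(yaw),np.cos(yaw),0]);ez=np.array([0,0,1.])
c,s_=np.cos(np.radians(35)),np.sin(np.radians(35))
U=c*ex+s_*ez; N=-s_*ex+c*ez
def plane(ci,u,v,p0,n=N):
    o,d=ray(ci,u,v);return o+d*(((p0-o)@n)/(d@n))
C0=np.array([.4948,.1168,.1107])
E
python3 - <<'E'
from cell import r,eyes
from h import *
np.set_printoptions(precision=4,suppress=True)
T=eyes.camera_info("top")
t=lambda u,v:(150+u/2.4,60+v/2.4)
for nm,p,h in [("btn",(170,440),.030),("btnTL",(151,425),.03),("btnTR",(186,422),.03),("btnBL",(153,459),.03),("btnBR",(189,456),.03),("ridge topedge near?",(167,418),.046),("collar low end",(173,471),.018)]:
    q=plane(T,*t(*p),C0+h*N)-C0; print(nm,q@U,q@ey,q@N)
B=C0+.03*N; print("B",B)
# view pose
R=np.column_stack([np.cross(ey,-N),ey,-N]); 
for RR in (R,R@np.diag([-1,-1,1])):
  for hgt in (.02,.1,.16,.2):
    print(hgt,r.inverse_kinematics(B+hgt*N-.0*U,RR))
E
```

```text
btn -0.004091871745135549 -0.0005197710202525039 0.029999999999999936
btnTL 0.012513408196173218 0.014712677011539091 0.029999999999999975
btnTR 0.013679608230027663 -0.015892921570477073 0.029999999999999936
btnBL -0.023215950172892314 0.016127230027350666 0.03000000000000007
btnBR -0.022108165882566328 -0.015991232956660266 0.030000000000000016
ridge topedge near? 0.028803519242187225 -0.001415477472530542 0.046
collar low end -0.04586263680346192 0.0006842887843312877 0.017999999999999967
B [0.4776 0.1157 0.1353]
0.02 None
0.1 [ 23.2554 -28.0142 -56.6695  27.9109 -11.0136  16.1383]
0.16 [ 26.2516 -34.5141 -52.5444  39.0614 -12.6532  18.7006]
0.2 [ 28.7842 -37.8441 -49.2752  46.1662 -14.02    20.8919]
0.02 None
0.1 [  23.2554  -28.0142  -56.6695   27.9109  -11.0136 -163.8617]
0.16 [  26.2516  -34.5141  -52.5444   39.0614  -12.6532 -161.2994]
0.2 [  28.7842  -37.8441  -49.2752   46.1662  -14.02   -159.1081]
```

```bash
python3 - <<'E'
from cell import r,eyes
from h import *
np.set_printoptions(precision=1,suppress=True)
B=C0-.005*U+.03*N
def Rt(th,spin):
    th=np.radians(th);z=np.sin(th)*ex-np.cos(th)*ez
    y=ey;x=np.cross(y,z);R=np.column_stack([x,y,z]);a=np.radians(spin)
    return R@np.array([[np.cos(a),-np.sin(a),0],[np.sin(a),np.cos(a),0],[0,0,1]])
for th in (10,15,20,25,30,35):
  for sp in (0,90,180,270):
    print(th,sp,[ (q if q is None else np.array(q)) for q in (r.inverse_kinematics(B+a*U-.008*N,Rt(th,sp)) for a in (0,.013,.03,.07))])
E
```

```text
10 0 [array([ 14.9,   2.7, -36.8,  40.7,  -1.9,  10.9]), array([ 14.6,   3.3, -35. ,  41.8,  -1.9,  10.7]), array([ 14.3,   4.3, -32.6,  43.3,  -1.8,  10.3]), array([ 13.6,   6.5, -26.8,  46.8,  -1.7,   9.7])]
10 90 [array([ 14.9,   2.7, -36.8,  40.7,  -1.9, 100.9]), array([ 14.6,   3.3, -35. ,  41.8,  -1.9, 100.7]), array([ 14.3,   4.3, -32.6,  43.3,  -1.8, 100.3]), array([ 13.6,   6.5, -26.8,  46.8,  -1.7,  99.7])]
10 180 [array([  14.9,    2.7,  -36.8,   40.7,   -1.9, -169.1]), array([  14.6,    3.3,  -35. ,   41.8,   -1.9, -169.3]), array([  14.3,    4.3,  -32.6,   43.3,   -1.8, -169.7]), array([  13.6,    6.5,  -26.8,   46.8,   -1.7, -170.3])]
10 270 [array([ 14.9,   2.7, -36.8,  40.7,  -1.9, -79.1]), array([ 14.6,   3.3, -35. ,  41.8,  -1.9, -79.3]), array([ 14.3,   4.3, -32.6,  43.3,  -1.8, -79.7]), array([ 13.6,   6.5, -26.8,  46.8,  -1.7, -80.3])]
15 0 [array([ 15.7,  -1. , -41.8,  34.5,  -3. ,  11.5]), array([ 15.4,  -0.3, -40.1,  35.5,  -3. ,  11.2]), array([ 15. ,   0.6, -37.8,  36.9,  -2.9,  10.8]), array([ 14.2,   2.8, -32.2,  40.3,  -2.7,  10.1])]
15 90 [array([ 15.7, 
[... 3041 characters left out ...]
array([ 18.5, -10.2, -56.9,  14.2,  -7.3, -77.2]), array([ 18. ,  -9.6, -55.2,  15.2,  -7.1, -77.6]), array([ 17.5,  -8.8, -53.1,  16.4,  -6.8, -78.1]), array([ 16.3,  -6.7, -47.9,  19.4,  -6.2, -79.1])]
35 0 [None, None, array([ 18.5, -11. , -58.1,   8.8,  -8.4,  12.1]), array([ 17.2,  -9.1, -53.1,  11.7,  -7.6,  11. ])]
35 90 [None, None, array([ 18.5, -11. , -58.1,   8.8,  -8.4, 102.1]), array([ 17.2,  -9.1, -53.1,  11.7,  -7.6, 101. ])]
35 180 [None, None, array([  18.5,  -11. ,  -58.1,    8.8,   -8.4, -167.9]), array([  17.2,   -9.1,  -53.1,   11.7,   -7.6, -169. ])]
35 270 [None, None, array([ 18.5, -11. , -58.1,   8.8,  -8.4, -77.9]), array([ 17.2,  -9.1, -53.1,  11.7,  -7.6, -79. ])]
```

```bash
cat >> h.py <<'E'
def Rt(th,spin=0):
    th=np.radians(th);z=np.sin(th)*ex-np.cos(th)*ez
    y=ey;x=np.cross(y,z);R=np.column_stack([x,y,z]);a=np.radians(spin)
    return R@np.array([[np.cos(a),-np.sin(a),0],[np.sin(a),np.cos(a),0],[0,0,1]])
B=C0-.005*U+.03*N
E
python3 - <<'E'
from cell import r,eyes
from h import *
import cv2
np.set_printoptions(precision=4,suppress=True)
R=Rt(32)
for a in (-.01,0,.008,.013): print(a,r.inverse_kinematics(B+a*U-.009*N,R))
r.command_gripper(0.0,40)
r.move_pose(np.array([.30,.30,.33]),Rt(15))
print(r.get_obs()['time'])
r.move_pose(B-.01*U+.09*N,R)
o=r.get_obs();print(o['time'],o['tool_pos'],B-.01*U+.09*N,o['ft_force'],o['qpos'],o['width'])
W=eyes.camera_info("wrist")
im=eyes.get_image("wrist");cv2.imwrite("pics/w1.png",im[:,:,::-1])
np.savez("w1.npz",**W)
im=eyes.get_image("scene");cv2.imwrite("pics/s1.png",cv2.resize(im[80:300,130:430,::-1],None,fx=2.6,fy=2.6))
E
```

```text
-0.01 None
0 None
0.008 [ 18.621  -10.6461 -57.8798  11.631   -7.7906  12.6475]
0.013 [ 18.4398 -10.4173 -57.2547  12.0062  -7.6969  12.491 ]
2.0333
3.0333 [0.4147 0.1124 0.2013] [0.4139 0.1114 0.2004] [ 0.2914  1.056  -0.3423] [ 22.7391 -25.7682 -56.08    29.0635  -9.8473  16.2132] -0.002081771339672931
```

View pics/w1.png

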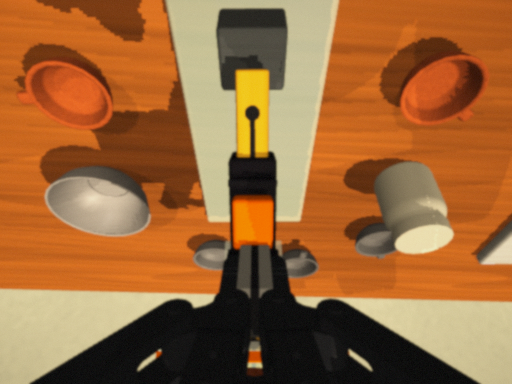

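View pics/s1.png

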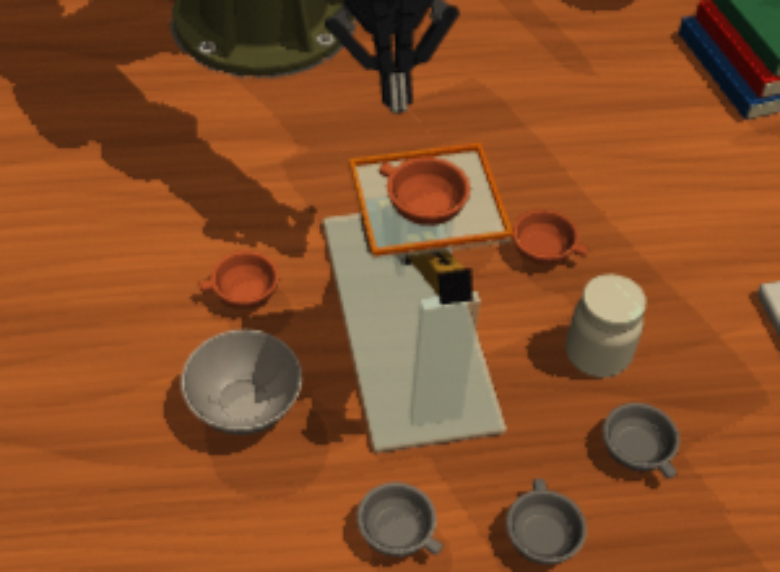

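The wrist view shows the orange button at (253,221), its near edge on row 196 from column 233 to 273, with the black collar and rib above it. diya_top is still upright in the scene view.

```bash
python3 - <<'E'
from h import *
import cv2
W=dict(np.load("w1.npz"))
im=cv2.imread("pics/w1.png");cv2.imwrite("pics/w1c.png",cv2.resize(im[145:270,200:310],None,fx=4.6,fy=4.6,interpolation=cv2.INTER_CUBIC))
for p in [(233,197),(273,197)]:
    q=plane(W,*p,C0+.03*N)-C0;print(q@U,q@ey)
for p in [(231,154),(276,154)]:
    q=plane(W,*p,C0+.018*N)-C0;print("collar low",q@U,q@ey)
for nm,p in [("btn near",C0-.025*U+.03*N),("btn far",C0+.015*U+.03*N),("ridge",C0+.019*U+.046*N),("collar",C0-.048*U+.018*N)]: print(nm,proj(W,p))
E
```

```text
-0.01863384966945462 -0.015543060275082577
-0.018596304652970998 0.013672553032581235
collar low -0.04827241468688095 -0.017194648768793876
collar low -0.04823706731760177 0.01612514549500143
btn near [254.2752773  188.56345341]
btn far [254.31917974 239.51052845]
ridge [254.3601218  253.78208282]
collar [254.2250343  154.34072631]
```

View pics/w1c.png

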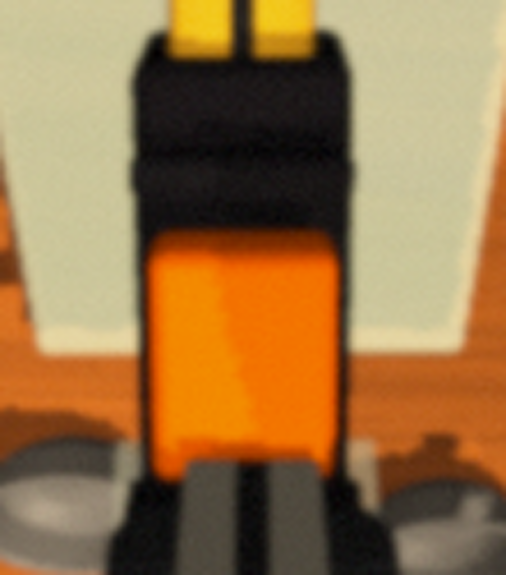

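The wrist and top views agree once the button is centred on the collar: collar end at -48 mm, ridge middle at about +28 mm. I'm correcting B, then approaching and pressing with force checks.

```bash
cat >> h.py <<'E'
B=C0+.0005*U-.0008*ey+.03*N
TH=33.5
def P(a,h): return B+a*1e-3*U+h*1e-3*N
def fr(o,f0): 
    f=np.array(o['ft_force'])-f0; return np.array([f@U,f@ey,f@N])
def pos(o):
    q=np.array(o['tool_pos'])-B; return 1e3*np.array([q@U,q@ey,q@N])
E
python3 - <<'E'
from cell import r,eyes
from h import *
np.set_printoptions(precision=2,suppress=True)
for th in (32,33,33.5,34):
    print(th,[(lambda q: None if q is None else q[2])(r.inverse_kinematics(P(a,h),Rt(th))) for a,h in [(8,20),(8,-9),(12,-9),(13,5),(60,-9)]])
R=Rt(33)
r.move_straight(P(8,40),R)
r.move_straight(P(8,8),R,max_speed=.08)
r.dwell(.15)
o=r.get_obs();f0=np.array(o['ft_force']);np.save("f0.npy",f0);print(o['time'],pos(o),f0)
for h in (5,3,2,1,0,-1):
    r.move_straight(P(8,h),R,max_speed=.03); o=r.get_obs();f=fr(o,f0);print(o['time'],h,pos(o),f)
    if np.linalg.norm(f)>8: break
import cv2
im=eyes.get_image("scene");cv2.imwrite("pics/s2.png",cv2.resize(im[80:300,130:430,::-1],None,fx=2.6,fy=2.6))
im=eyes.get_image("wrist");cv2.imwrite("pics/w2.png",im[:,:,::-1])
E
```

```text
32 [np.float64(-56.47723231510335), np.float64(-57.21587045541137), np.float64(-56.714343998465914), np.float64(-56.272933605212), np.float64(-50.612211443027476)]
33 [np.float64(-57.4660860439983), np.float64(-58.223370190649604), np.float64(-57.72389128892913), np.float64(-57.274867313936454), np.float64(-51.64813746876133)]
33.5 [np.float64(-57.960642522510376), np.float64(-58.727039897559486), np.float64(-58.22855692500401), np.float64(-57.775837049304066), np.float64(-52.165642974292425)]
34 [np.float64(-58.45529424866889), None, np.float64(-58.733154436551196), np.float64(-58.276815010399794), np.float64(-52.6828412885419)]
4.35 [8.5  0.13 8.5 ] [-0.58 -0.16  0.14]
4.6 5 [ 7.99 -0.01  5.  ] [ 0.07  0.24 -0.45]
4.85 3 [8.2  0.03 3.02] [1.03 0.34 3.45]
5.1 2 [8.16 0.   2.03] [0.04 0.26 3.97]
5.35 1 [8.18 0.04 1.01] [0.15 0.27 4.29]
5.6 0 [ 8.16  0.03 -0.01] [0.18 0.66 5.22]
5.85 -1 [ 8.11  0.04 -1.02] [ 2.14 -0.42  4.72]
```

View pics/s2.png

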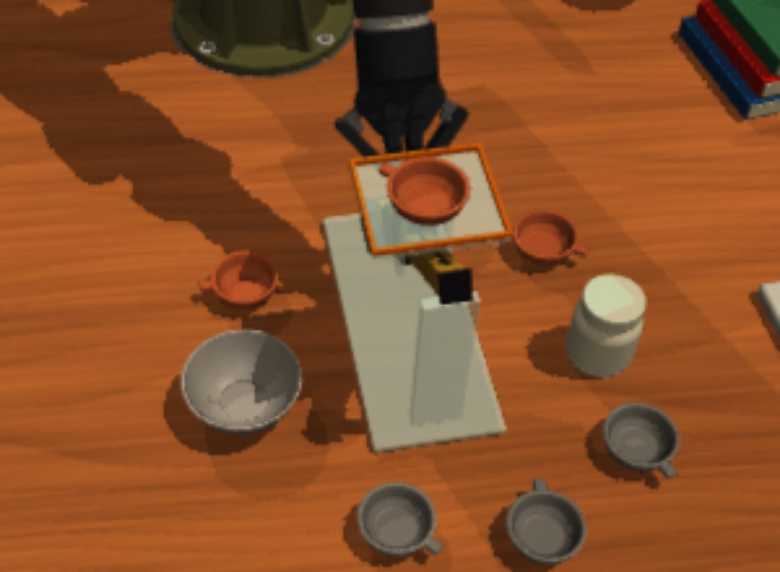

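View pics/w2.png

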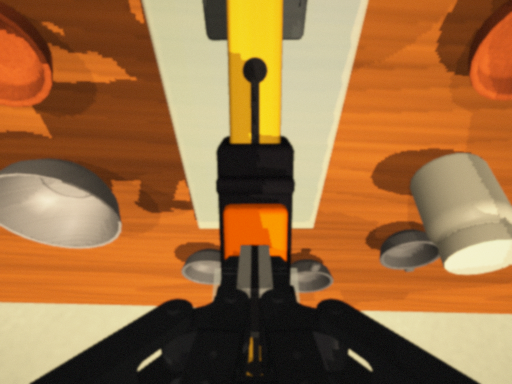

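The button is under the fingertip: contact came at h≈3.3 with about 4 N, and it is now about 4 mm in. Both views show diya_top and the tier undisturbed, and the fingertip on the button at wrist (253,250). Next I press it in and slide.

```bash
python3 - <<'E'
from cell import r,eyes
from h import *
np.set_printoptions(precision=2,suppress=True)
R=Rt(33);f0=np.load("f0.npy")
def st(a,h,v=.03):
    r.move_straight(P(a,h),R,max_speed=v);o=r.get_obs();f=fr(o,f0);print(round(o['time'],2),a,h,pos(o),f);return f
for h in (-3,-4.3): 
    f=st(8,h)
    if f[2]>20: raise SystemExit
a=8;con=None
while a<30:
    a+=1 if con is None else 2
    f=st(a,-4.3)
    if np.linalg.norm(f)>35: print("stop");break
    if con is None and f[0]<-5: con=a
    if con is not None and a>=con+13: break
print("contact",con)
E
```

```text
6.2 8 -3 [ 8.13  0.01 -2.99] [ 0.31 -0.4   7.07]
6.45 8 -4.3 [ 8.19  0.04 -4.24] [0.59 0.08 7.29]
6.7 9 -4.3 [ 8.18 -0.01 -4.35] [-1.18  0.06  6.54]
6.95 10 -4.3 [ 8.29 -0.01 -4.46] [-2.07  1.08  8.03]
7.2 11 -4.3 [ 8.33 -0.01 -4.59] [-3.68  0.05  6.99]
7.45 12 -4.3 [ 8.55 -0.05 -4.69] [-4.87  0.62  7.24]
7.7 13 -4.3 [ 9.13 -0.15 -4.75] [-4.42  1.17  7.22]
7.95 14 -4.3 [ 9.88 -0.19 -4.79] [-5.43  1.77  7.53]
8.2 16 -4.3 [12.04 -0.3  -4.78] [-5.23  0.59  6.99]
8.45 18 -4.3 [13.78 -0.35 -4.85] [-4.   -0.46  6.24]
8.7 20 -4.3 [15.26 -0.35 -4.88] [-5.01  1.23  7.29]
8.95 22 -4.3 [17.21 -0.38 -4.91] [-6.74 -0.53  7.59]
9.2 24 -4.3 [19.14 -0.36 -4.92] [-5.25  0.31  7.88]
9.45 26 -4.3 [21.11 -0.34 -4.93] [-5.34  0.64  6.57]
9.7 28 -4.3 [23.11 -0.32 -4.94] [-5.86  0.96  7.64]
contact 14
```

```bash
python3 - <<'E'
from cell import r,eyes
from h import *
import cv2
for n in ("top","scene","wrist"):
    im=eyes.get_image(n)[:,:,::-1];cv2.imwrite(f"pics/{n}3.png",im)
a=cv2.imread("pics/top3.png")[150:300,170:270];b=cv2.imread("pics/top0.png")[150:300,170:270]
cv2.imwrite("pics/top3c.png",cv2.resize(cv2.hconcat([b,a]),None,fx=4,fy=4,interpolation=cv2.INTER_CUBIC))
a=cv2.imread("pics/scene3.png")[120:220,250:350];b=cv2.imread("pics/scene0.png")[120:220,250:350]
cv2.imwrite("pics/scene3c.png",cv2.resize(cv2.hconcat([b,a]),None,fx=4,fy=4,interpolation=cv2.INTER_CUBIC))
E
```

```text
(no output)
```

View pics/top3c.png

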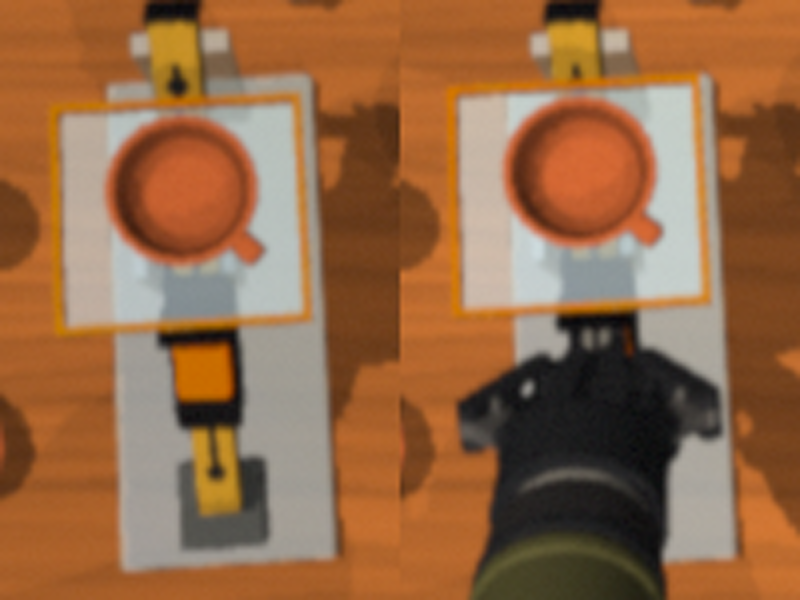

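View pics/scene3c.png

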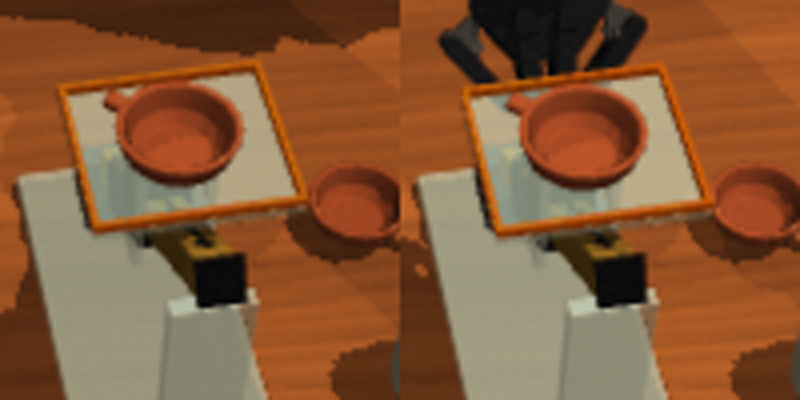

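View pics/wrist3.png

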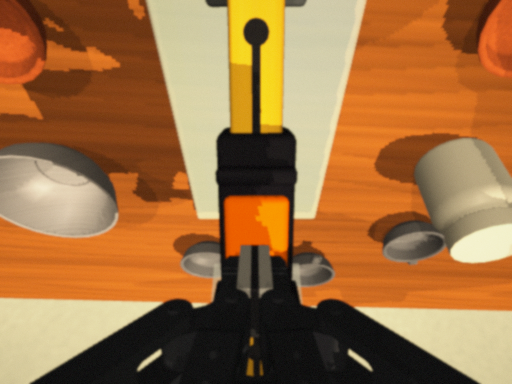

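```bash
cat >> h.py <<'E'
import cv2
def travel(a,b,ci,box=(180,172,255,240)):
    """tier travel (m) from top images a->b via tier+diya template shift"""
    x0,y0,x1,y1=box
    a=cv2.cvtColor(a,cv2.COLOR_BGR2GRAY).astype(np.float32);b=cv2.cvtColor(b,cv2.COLOR_BGR2GRAY).astype(np.float32)
    M0=C0+.055*ex+.112*ez; best=None
    from scipy.optimize import minimize_scalar
    # rim corners define homography tier0 -> tier d
    cor=[M0+sx*.055*ex+sy*.06*ey for sx in(-1,1) for sy in(-1,1)]
    s0=np.float32([proj(ci,p) for p in cor])
    m=np.zeros(a.shape,np.uint8)
    hull=cv2.convexHull(s0).astype(np.int32);cv2.fillConvexPoly(m,hull,1);m=cv2.dilate(m,np.ones((5,5)))
    m[int(s0[:,1].max())-1:]=0
    def cost(d):
        s1=np.float32([proj(ci,p+d*U) for p in cor]);H=cv2.getPerspectiveTransform(s1,s0)
        w=cv2.warpPerspective(b,H,(512,384));return float((np.abs(w-a)*(m>0)).sum()/m.sum())
    ds=np.arange(-.005,.09,.0005);cs=[cost(d) for d in ds];i=int(np.argmin(cs));return ds[i],cs[i]
E
python3 - <<'E'
from cell import eyes
from h import *
T=eyes.camera_info("top")
a=cv2.imread("pics/top0.png");b=cv2.imread("pics/top3.png")
print(travel(a,a,T),travel(a,b,T))
W=eyes.camera_info("wrist")
for d in (.008,.01,.012,.015): print(d,proj(W,C0+(d-.0195)*U+.025*N), proj(W,C0+(d-.048)*U+.0215*N))
E
```

```text
(np.float64(-4.336808689942018e-18), 0.0) (np.float64(0.009499999999999988), 10.158755499877781)
0.008 [259.28627723 190.28437404] [259.46743169 125.15831691]
0.01 [259.26611769 194.54566795] [259.44593671 129.80453286]
0.012 [259.24610705 198.77548648] [259.42460553 134.41534065]
0.015 [259.21636669 205.06195661] [259.39291185 141.26604243]
```

Top and wrist views agree that the collar has travelled about 10 mm, and the finger is now at the ridge (a≈23, which is 13 + 10). I carry on past 12 mm, release the button, then slide slowly by the ridge alone and feel for the hole.

```bash
python3 - <<'E'
from cell import r,eyes
from h import *
np.set_printoptions(precision=2,suppress=True)
R=Rt(33);f0=np.load("f0.npy")
def st(a,h,v=.03):
    r.move_straight(P(a,h),R,max_speed=v);o=r.get_obs();f=fr(o,f0);print(round(o['time'],2),a,h,pos(o),f);return f,pos(o)
for a in (31,34,36):
    f,p=st(a,-4.3)
for h in (-1,2,6): f,p=st(36,h)
T=eyes.camera_info("top");b=eyes.get_image("top")[:,:,::-1].copy();cv2.imwrite("pics/top4.png",b)
print(travel(cv2.imread("pics/top0.png"),b,T))
cv2.imwrite("pics/wrist4.png",eyes.get_image("wrist")[:,:,::-1])
E
```

```text
10.1 31 -4.3 [26.27 -0.33 -4.95] [-5.87  0.3   5.79]
10.35 34 -4.3 [29.35 -0.3  -4.95] [-6.15  0.62  5.54]
10.6 36 -4.3 [31.14 -0.32 -4.97] [-5.75  0.47  6.42]
10.86 36 -1 [31.3  -0.33 -1.56] [-6.03  0.28  8.44]
11.11 36 2 [31.67 -0.45  1.34] [-7.68  0.09  3.34]
11.39 36 6 [31.88 -0.56  5.41] [-10.58  -0.03   0.64]
(np.float64(0.017999999999999978), 10.219098516560743)
```

View pics/wrist4.png

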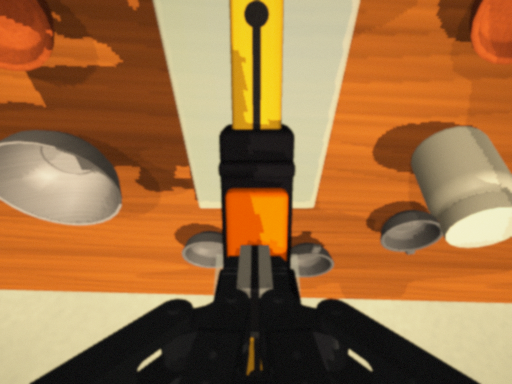

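```bash
python3 - <<'E'
from cell import r,eyes
from h import *
np.set_printoptions(precision=2,suppress=True)
R=Rt(33);f0=np.load("f0.npy")
a=36;h=6.5;last=None
while a<76:
    a+=2.5 if a<52 else 1.2
    r.move_straight(P(a,h),R,max_speed=.03);o=r.get_obs();f=fr(o,f0);p=pos(o);print(round(o['time'],2),round(a,1),p,f)
    if f[0]<-14 or np.linalg.norm(f)>25: print("resist");break
    if last is not None and p[0]-last<.3 and a>45: print("stall");break
    if p[0]>70: print("too far");break
    if o['time']>26: break
    last=p[0]
T=eyes.camera_info("top");b=eyes.get_image("top")[:,:,::-1].copy();cv2.imwrite("pics/top5.png",b)
print(travel(cv2.imread("pics/top0.png"),b,T))
cv2.imwrite("pics/wrist5.png",eyes.get_image("wrist")[:,:,::-1])
E
```

```text
11.74 38.5 [33.96 -0.56  5.62] [-9.68  0.35 -4.62]
11.99 41.0 [36.94 -0.52  5.65] [-9.64 -0.23 -6.72]
12.24 43.5 [39.93 -0.52  5.71] [-10.47  -0.14  -7.41]
12.49 46.0 [44.33 -0.39  6.08] [-10.14  -1.79  -8.53]
12.74 48.5 [47.99 -0.29  6.35] [-10.43  -1.33  -8.13]
12.99 51.0 [51.16 -0.17  6.53] [-9.5  -1.4  -7.43]
13.24 53.5 [53.81 -0.13  6.55] [-9.32 -2.54 -6.89]
13.49 54.7 [54.69 -0.14  6.54] [-9.75 -1.83 -5.77]
13.74 55.9 [55.88 -0.14  6.55] [-9.1  -1.95 -5.53]
13.99 57.1 [57.08 -0.11  6.57] [-9.57 -1.68 -6.86]
14.24 58.3 [58.31 -0.12  6.57] [-9.41 -1.91 -6.57]
14.49 59.5 [59.42 -0.11  6.54] [-10.56  -1.56  -5.89]
14.74 60.7 [60.61 -0.12  6.53] [-9.74 -1.65 -6.16]
14.99 61.9 [61.8  -0.11  6.54] [-9.71 -2.28 -5.39]
15.24 63.1 [63.03 -0.09  6.55] [-10.25  -1.56  -4.66]
15.49 64.3 [64.25 -0.08  6.54] [-9.89 -2.38 -6.88]
15.74 65.5 [67.05  0.04  6.82] [-7.6  -1.15 -5.26]
15.99 66.7 [68.32  0.15  6.85] [-5.14 -1.87 -3.99]
16.24 67.9 [68.87  0.12  6.8 ] [-5.07 -0.9  -1.74]
16.49 69.1 [69.02  0.1   6.76] [-8.54 -1.86  1.36]
stall
(np.float64(0.05599999999999995), 12.290513856636519)
```

View pics/wrist5.png

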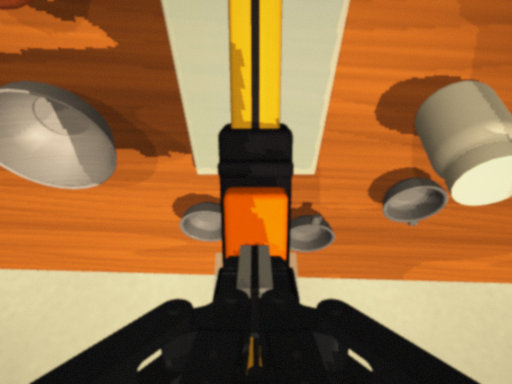

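```bash
python3 - <<'E'
from cell import r,eyes
from h import *
np.set_printoptions(precision=2,suppress=True)
R=Rt(33);f0=np.load("f0.npy")
for a in (70,71,72):
    r.move_straight(P(a,6.5),R,max_speed=.03);o=r.get_obs();f=fr(o,f0);p=pos(o);print(round(o['time'],2),a,p,f)
    if f[0]<-18 or p[0]>70.5: break
E
```

```text
16.84 70 [69.04  0.1   6.73] [-10.95  -1.32   3.63]
17.09 71 [69.14  0.1   6.69] [-12.42  -1.5    6.81]
17.34 72 [69.18  0.09  6.67] [-14.19  -0.57   9.83]
```

The collar is locked: the force rose past the 10 N sliding level to 14 N with no advance. I unload and check the button height by a light touch, then by camera.

```bash
python3 - <<'E'
from cell import r,eyes
from h import *
np.set_printoptions(precision=2,suppress=True)
R=Rt(33);f0=np.load("f0.npy")
def st(a,h,v=.03):
    r.move_straight(P(a,h),R,max_speed=v);o=r.get_obs();f=fr(o,f0);print(round(o['time'],2),a,h,pos(o),f);return f
st(67,7);st(62,9,.05)
for h in (7,5.5,4.5,4,3.5,3,2.5):
    f=st(62,h)
    if f[2]>2.2: break
st(62,10,.05)
T=eyes.camera_info("top");b=eyes.get_image("top")[:,:,::-1].copy();cv2.imwrite("pics/top6.png",b)
print(travel(cv2.imread("pics/top0.png"),b,T))
E
```

```text
17.66 67 7 [68.93  0.51  7.54] [-2.97  0.18  0.83]
17.92 62 9 [64.08  0.39  9.56] [0.43 0.9  0.04]
18.17 62 7 [62.51  0.08  6.97] [ 0.55 -0.2  -0.06]
18.42 62 5.5 [61.95 -0.02  5.37] [ 0.65  0.69 -1.03]
18.67 62 4.5 [61.91 -0.04  4.43] [ 0.45  0.3  -0.16]
18.92 62 4 [62.05  0.01  4.07] [-0.36 -0.07  1.34]
19.17 62 3.5 [62.05  0.02  3.57] [-0.69 -0.77  4.17]
19.45 62 10 [62.36  0.08 10.27] [ 0.09  0.31 -0.48]
(np.float64(0.05549999999999995), 11.798104833781471)
```

```bash
python3 - <<'E'
from cell import r,eyes
from h import *
np.set_printoptions(precision=2,suppress=True)
R=Rt(33)
print(r.inverse_kinematics(P(45,110),R))
r.move_straight(P(56,30),R); 
try: r.move_straight(P(45,110),R)
except r.MotionError as e: print(e); r.move_straight(P(45,80),R)
o=r.get_obs();print(o['time'],pos(o),o['ft_force'])
T=eyes.camera_info("top")
for n in("top","scene","wrist"): cv2.imwrite(f"pics/{n}7.png",eyes.get_image(n)[:,:,::-1])
print(travel(cv2.imread("pics/top0.png"),cv2.imread("pics/top7.png"),T))
s=cv2.imread("pics/scene7.png");cv2.imwrite("pics/scene7c.png",cv2.resize(s[80:300,130:430],None,fx=2.6,fy=2.6))
W=eyes.camera_info("wrist")
for h in (.0333,.0288): print("near edge pred",h,proj(W,C0+(.0545-.0195)*U+h*N))
cv2.imwrite("pics/w7c.png",cv2.resize(cv2.imread("pics/wrist7.png")[140:270,200:310],None,fx=4.5,fy=4.5,interpolation=cv2.INTER_CUBIC))
E
```

```text
[ 20.4  -23.89 -49.02  32.97  -8.95  14.04]
20.4833 [ 45.     0.05 109.52] [-0.31  0.07 -0.81]
(np.float64(0.05599999999999995), 9.472998082681496)
near edge pred 0.0333 [257.   183.24]
near edge pred 0.0288 [256.96 181.72]
```

View pics/scene7c.png

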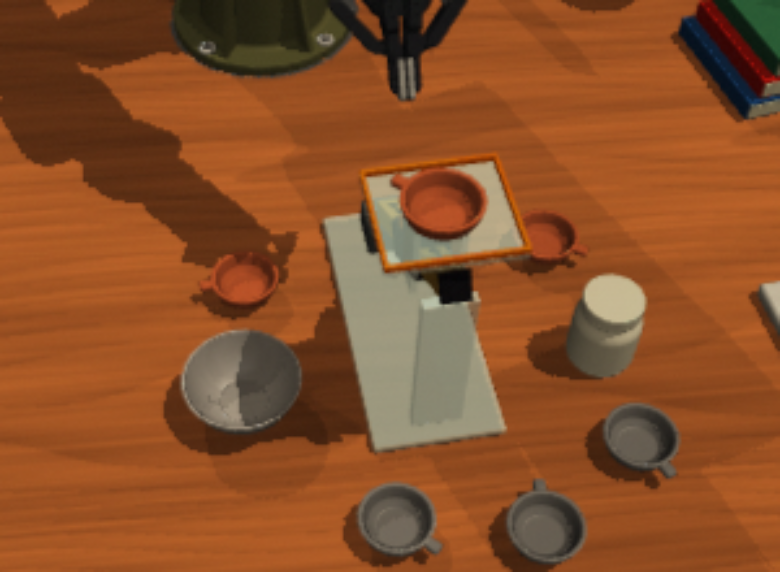

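View pics/top7.png

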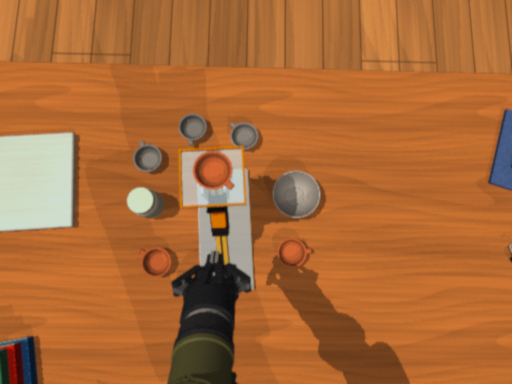

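View pics/w7c.png

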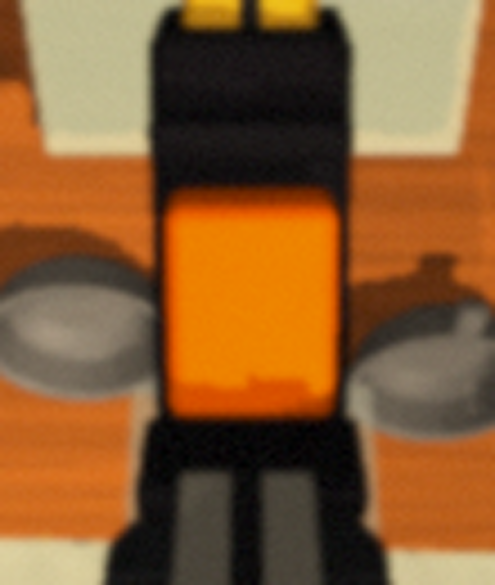

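The scene view shows diya_top upright at (445,203) on the raised tier, with the other items where they stood. The wrist crop shows the button standing proud at (253,305), with its near side visible as at the start, and the gripper clear of it.

```bash
python3 -c "
from cell import r
r.close_job();print(r.get_obs()['time'])"
```

```text
the job is handed in; nothing more can be done
the job is handed in; nothing more can be done
```

I raised the upper tier by one hole, with the diya still standing on it, and handed the job in at about 20.6 s of the 35 s. I pressed the orange button with the shut fingertips at a 33° tilt, because 35° was out of the arm's reach. I slid the collar up, let the button go once past the first hole, and pushed on by the ridge alone until it locked.

Last checks:
- **Locked:** the collar stopped dead at 14 N, above the 8–10 N it takes to slide.
- **Button fully out:** a light touch met its top at h ≈ 4 mm, against about 3.3 mm at the start. A button caught between holes would have sat 4–5 mm lower.
- **Which hole:** the tier travelled about 55–56 mm by camera and by finger position. This is 1–2 mm over the stated 40–54 mm plus play, so within measuring error, and well short of the hole after it (at least 76 mm).
- **The rest of the scene:** diya_top is upright on the tier, and the other diyas, bowl and jar look unmoved. The gripper was about 11 cm clear, with no contact force.

The button was about 3 mm higher and 5 mm farther up the tube than my first image estimate. The touch and the wrist view corrected this.

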